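# Strip the drying stack at the figurine maker's bench

### The arm

A 6-joint arm with a two-finger parallel gripper is mounted at the origin on the work surface. World frame = base frame: x ahead of the robot, y to its left, z up, the work surface at z = 0. Lengths are in mm, angles in rad, forces in N, time in s.
With the tool pointing down it reaches from about 400 to 925 mm from the base axis. Payload 12.5 kg.
Tool frame: the origin (TCP) lies midway between the tips of the shut fingers; the grasp point (between the pads) lies 19 mm behind it (env.pinch_z is the z of the grasp point in the tool frame, in mm); z points along the fingers, y is the line along which they close (so a half turn about z gives the same grasp; the last joint's range is limited). The gripper opens to 95 mm and grips with 3 to 60 N. Pads are 20 mm wide; open, the fingers measure 119 mm over their backs; the gripper's body (75 mm by 180 mm) begins 59 mm behind the grasp point.
Start: joints at [1.18, 0.491, 1.559, -0, 1.092, -0.106], TCP at [175.586, 599.847, 214.661] pointing down, gripper open.
Joint ranges: [-3.1, 3.1], [-0.84, 2.19], [0.05, 2.79], [-1.13, 4.28], [0.06, 2.93], [-2.69, 2.69]. Speed limits (rad/s): [2.22, 2.22, 2.79, 3.14, 3.14, 3.14].

### API

Orientations are given as [roll, pitch, yaw] about the fixed x, y, z axes, in that order (R = Rz(yaw) Ry(pitch) Rx(roll)).
In Python, from cell import env, eyes gives the robot as it stands.
- The arm moves only by the shell command python3 -m inch 'ROWS'. ROWS is JSON, a list of rows, each a list of 3 entries, a list of its own where there are three numbers: the shift along the tool's x, y, z in units of 60 mm (1.0 is 60 mm), then the turn about the tool's z in units of 5 degrees (1.0 is 5 degrees), then the closure, from -1 (fully open) to 1 (shut). In form: [[[tx, ty, tz], turn, claw], ...]. A call has exactly 10 rows; each row shifts and turns the commanded pose from where the row before left it, along the tool's axes as they then stand; what a row does not reach is not made up. A row lasts 1/8 s, in which the tool goes at most 62.5 mm and 10.7 degrees, less where a joint would pass 70% of its speed; a pose out of reach is approached as far as the arm can. A call is refused whole if a number of a shift passes 1 or a number of a turn 1, either way. A call with a gripper value outside its range is refused whole. The fingers move at their own pace and stop on an object; the grip force is fixed at half the most. Time passes only in rows, so rows that do not move let the fingers close, or fill a call up. It gives the time, the measured TCP pose, the force, the opening and the grip force at its end, in the units of the state.
- env.state(): the state, without advancing time (a new reading comes with each control period).
- eyes.read_camera(name): name is "scene" or "top" or "wrist"; returns a dict with "pixels" (420x560x3 uint8, red, green, blue), "fx", "fy", "cx", "cy" (pixels), "distortion" ([k1, k2, p1, p2, k3] as OpenCV has them; the pictures are not rectified), "extrinsics" (4x4, takes a point from world to camera coordinates). Camera axes: x right, y down, z forward; pixel columns grow to the right and rows downward; lengths in mm; the calibration is good to about 2 mm. A picture is of the moment at which its call begins. There is no depth.
- env.job_done(): hands the job in; it is judged then, once.
Trained networks look in a picture, given as the dict that the camera call returned (one of the last four; its "shot" number tells which), for a name from the list of things; names that differ only in an ending like _2 or _b are one class to them, and where a whole thing is asked for, a point or a joint stands for the part that bears it (a point fixed in the world has none). Each returns a list of dicts, best first, with "score" (0 to 1); they miss things now and then, are a little off and sometimes report something else, mostly with a low value. They report only what shows in the picture. A call takes as long as a camera call.
- eyes.boxes_of(name, picture): "centre" ([row, column] in pixels, amid what is visible of it).
- eyes.cut_out(name, picture): "mask" (420x560 bool, what is visible of it) and "centre" ([row, column] in pixels, amid what is visible of it).
- eyes.spot_point(name, picture): "centre" ([row, column] in pixels: a listed point, or the origin of a listed thing).
The state is a dict: "t": time; "joints": joint angles; "qvel": joint speeds; "tau": joint torques, N m; "eef_pos": TCP position; "tcp_rot": TCP orientation; "ft_force": force on the tool from outside, world axes, zero at the start; "moment": the same for the moment, N m; "opening": opening from 0.0 (shut) to 1.0 (fully open); "grip_force": force on a finger pad.
Only numpy, scipy, OpenCV 4.12 (cv2) and the standard library are available. Lean on these libraries where they do the work, as an engineer would, in place of code of your own. Each camera call takes 0.05 s, during which the arm holds its last target. There are 200 camera calls.

### The job

Clear the stack at the ledge so that the figures can be painted: first stand the woman upright in the middle of the round banding wheel and the sheep upright in the middle of the square plaster bat, then lay the plaster mould flat and lengthways in the middle of the wooden tray. Last, slide the bare board forward, flat on the bench, until it is out from under the ledge's lip, then lift it and lay it lengthways across the two battens of the board rest, centred between the pegs. Set each thing down rather than dropping it, and never let a figure topple.

Things in the scene. Friction and masses are not known exactly. Their poses are not given: they have to be found in the camera images.
- woman: Terracotta figurine of a standing woman in robe and brimmed hat, round, 74 mm tall, 70 g. Origin: centre of the underside, z up. Robe diameter 35 mm at the foot tapering to 29 mm at 48 mm up; head and hat (25 mm wide) above. Starts standing on the mould beside the sheep (either may be nearer the ledge; 54 to 60 mm between centres along the mould).
- sheep: Terracotta figurine of a lying sheep on a rectangular foot 46 mm (x) by 30 mm (y) by 6 mm; the body is 27 mm wide (y) from 5 to 29 mm up, the head (top 40 mm up) is towards its +x. 60 g. Origin: centre of the foot's underside, z up. Starts on the mould beside the woman, x roughly along the mould.
- mould: Closed two-part plaster mould, a pale block 110 mm (x) by 60 mm (y) by 40 mm high with a seam half-way up, 280 g. Origin: centre of the underside, z up. Starts lying lengthways on the board, the two figures standing on its top.
- board: Plain pale wooden board 220 mm (x) by 56 mm (y) by 16 mm thick, 140 g. Origin: centre of the underside, z up, +x end under the ledge. Starts flat on the bench, its last 40 to 55 mm under the lip of the ledge; the mould lies on it, its centre 35 mm in front (-x) of the board's origin.
- ledge: Low fixed wooden ledge, 120 mm deep (x), 200 mm wide (y), top 34 mm above the bench, small terracotta pots (to 80 mm above the bench) along its back. Underside 20 mm above the bench, open to the front between end legs (inner faces at y = -80 and +80 mm). Origin: on the bench below its middle; front lip at x = -60 mm; forward, the way the board slides out, is its -x.
- wheel: Fixed round metal banding wheel on a foot: disc 130 mm across, flat top 50 mm above the bench. Origin: on the bench under the disc's centre, z up. It does not turn. The woman's place.
- bat: Fixed square plaster bat (slab) 105 mm by 105 mm, 10 mm thick. Origin: centre of its underside. The sheep's place, any way round.
- tray: Fixed shallow open pale wooden tray 150 mm (x) by 100 mm (y), walls 6 mm thick, rim 12 mm above the bench, inner floor 6 mm above the bench. Origin: centre of its underside. The mould's place: its x along the tray's x, either way round.
- rest: Fixed board rest: two dark wooden battens, 20 mm (x) by 105 mm (y), tops 26 mm above the bench, centred at x = -65 and +65 mm, joined by a low strip. Each has two upright pegs 8 mm thick, 12 mm high, at y = -45 and +45 mm. Origin: on the bench at its middle. The board's place: on both battens, between the pegs, its x along the rest's x, either way round.

How it is judged:
By the outcome, as a careful person would: the job done as asked, in the order asked, and still so for the second after the job is handed in, with the robot touching nothing.
It also fails if it takes over 112 s, if anything falls off the work surface, if the arm or the gripper's body presses on something with over 40 N, if the wrist force passes 120 N, or if a joint passes its speed limit or range.

## Working session

There is one attempt and no reset: what is moved stays moved. The work goes in short steps, Python scripts to look and compute and a shell command to move; the robot and the scene stay as the last step left them, time stands still between calls to the robot, and variables do not carry over. Pictures are saved under pics/ and viewed, at most 14 in all, crops included, and the job is handed in when it is done.

```bash
ls; mkdir -p pics; cat > h.py <<'E'
import numpy as np, cv2
from cell import env, eyes
N=["woman","sheep","mould","board","ledge","wheel","bat","tray","rest"]
def shot(n,f=None):
    p=eyes.read_camera(n)
    if f: cv2.imwrite("pics/"+f,cv2.cvtColor(p["pixels"],cv2.COLOR_RGB2BGR))
    return p
def K(p): return np.array([[p["fx"],0,p["cx"]],[0,p["fy"],p["cy"]],[0,0,1.]])
def ray(p,rc):
    u=cv2.undistortPoints(np.array([[[rc[1],rc[0]]]],float),K(p),np.array(p["distortion"],float))[0,0]
    E=np.array(p["extrinsics"]);R=E[:3,:3]
    return -R.T@E[:3,3], R.T@np.array([u[0],u[1],1.])
def onz(p,rc,z):
    o,d=ray(p,rc); return o+d*(z-o[2])/d[2]
def tri(obs):
    A=np.zeros((3,3));b=np.zeros(3);L=[ray(*x) for x in obs]
    for o,d in L:
        d=d/np.linalg.norm(d);M=np.eye(3)-np.outer(d,d);A+=M;b+=M@o
    x=np.linalg.solve(A,b)
    g=[np.linalg.norm(np.cross(x-o,d/np.linalg.norm(d))) for o,d in L]
    return x,max(g)
def proj(p,X):
    E=np.array(p["extrinsics"]);r,_=cv2.Rodrigues(E[:3,:3])
    q,_=cv2.projectPoints(np.array(X,float).reshape(-1,1,3),r,E[:3,3],K(p),np.array(p["distortion"],float)); return q[:,0]
E
python3 - <<'E'
from h import *
s=shot("scene","s0.png");t=shot("top","t0.png")
np.set_printoptions(precision=1,suppress=True)
st=env.state();print(st["eef_pos"],st["tcp_rot"],st["t"],env.pinch_z,st["opening"])
for n in N:
    a=eyes.spot_point(n,s)[:2];b=eyes.spot_point(n,t)[:2]
    print(n,[(np.round(x["centre"]),round(x["score"],2)) for x in a],[(np.round(x["centre"]),round(x["score"],2)) for x in b])
    if a and b: print("   ",*tri([(s,a[0]["centre"]),(t,b[0]["centre"])]))
E
```

```text
pics
[175.5 599.6 214.1] [-3.1 -0.   2.9] 0.1 -18.8 1.0009791314072158
woman [(array([221., 287.]), 0.71)] [(array([195., 293.]), 0.74)]
    [538.2 -18.9  67.5] 0.13195305705485555
sheep [(array([207., 268.]), 0.57)] [(array([219., 286.]), 0.68)]
    [478.2   3.6  54.1] 1.8797848167433269
mould [(array([226., 281.]), 0.79)] [(array([211., 287.]), 0.57)]
    [510.4  -0.3  11.5] 3.358107327975555
board [(array([238., 286.]), 0.69)] [(array([205., 292.]), 0.92)]
    [529.2 -13.8  -6.3] 3.7528588780598247
ledge [(array([266., 339.]), 0.71)] [(array([160., 296.]), 0.88)]
    [661.6 -30.6   0.5] 5.153893130403567
wheel [(array([151., 373.]), 0.92)] [(array([180., 168.]), 0.7)]
    [607.3 326.8   9.3] 0.9899642899333366
bat [(array([128., 298.]), 0.69)] []
tray [(array([327., 143.]), 0.8)] [(array([250., 410.]), 0.7)]
    [ 388.9 -331.2    4.3] 3.3239936640596506
rest [(array([366., 241.]), 0.61)] [(array([177., 395.]), 0.96)]
    [ 593.3 -307.1   11. ] 2.068188239901521
```

View pics/t0.png

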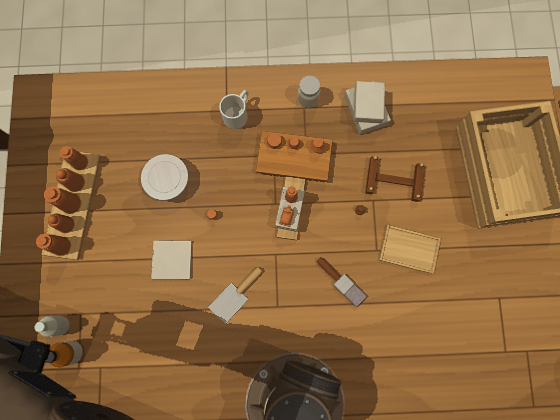

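View pics/s0.png

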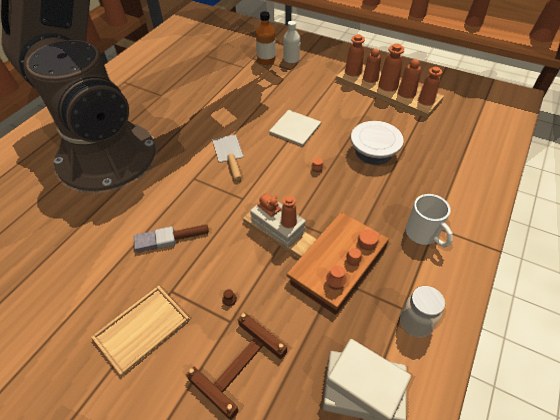

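The top view shows the wheel (178,165), bat (260,171), tray (250,410), rest (178,395), ledge (157,296), and the stack with the woman (193,292) nearer the ledge than the sheep (216,287). The scene view agrees.

```bash
cat >> h.py <<'E'
def mask(n,p):
    m=eyes.cut_out(n,p); return m[0]["mask"] if m else None
def rect(p,m,z):
    """min area rect of mask outline projected to plane z: centre, long, short, angle deg of long axis"""
    c=max(cv2.findContours(m.astype(np.uint8),0,1)[0],key=cv2.contourArea)[:,0]
    P=np.array([onz(p,(v,u),z)[:2] for u,v in c],np.float32)
    B=cv2.boxPoints(cv2.minAreaRect(P)); e=[B[1]-B[0],B[2]-B[1]]
    l=[np.linalg.norm(x) for x in e]; k=int(l[1]>l[0]); a=np.degrees(np.arctan2(e[k][1],e[k][0]))
    return B.mean(0),max(l),min(l),(a+90)%180-90
E
python3 - <<'E'
from h import *
np.set_printoptions(precision=1,suppress=True)
s=shot("scene");t=shot("top")
for n,z in [("wheel",50),("bat",10),("tray",12),("rest",26),("ledge",34),("mould",57),("board",16)]:
  for q,p in (("s",s),("t",t)):
    m=mask(n,p)
    if m is not None: print(n,q,*rect(p,m,z))
for n in ("woman","sheep"):
  a=eyes.cut_out(n,s)[0]["centre"];b=eyes.cut_out(n,t)[0]["centre"];print(n,tri([(s,a),(t,b)]))
E
```

```text
wheel s [606.8 319.6] 159.27457 129.04076 77.427505
wheel t [606.9 329.3] 128.71931 128.59138 44.861664
bat s [385.  318.1] 110.99333 108.702866 88.12875
bat t [385.7 317.2] 106.58583 103.314804 87.9781
tray s [ 393.  -332.6] 150.81137 106.96203 73.271194
tray t [ 389.7 -333.6] 153.35379 105.25727 73.75833
rest s [ 590.3 -305.8] 152.11435 109.3957 78.89615
rest t [ 585.7 -304.4] 153.71149 110.82116 78.74585
ledge s [662.2 -34.2] 216.23584 127.55064 80.315186
ledge t [659.  -26.2] 201.48909 126.22502 81.28401
mould s [514.2 -20.4] 126.69802 77.685394 -13.007507
board s [574.7 -26.7] 61.576168 38.51545 76.912384
board t [583.7 -26. ] 54.36293 29.429266 82.049164
woman (array([536.9, -18.8,  89.1]), np.float64(0.08802504737917421))
sheep (array([479.6,   6. ,  63.3]), np.float64(4.345233759623615))
```

```bash
cat >> h.py <<'E'
from scipy.spatial.transform import Rotation as Ro
def go(target,axis=None):
    """units along the tool axes from the measured TCP to target (mm); axis: wanted angle (deg, mod 180) of tool x in world"""
    st=env.state();R=Ro.from_euler("xyz",st["tcp_rot"]).as_matrix()
    d=R.T@(np.array(target)-np.array(st["eef_pos"]))/60
    yaw=np.degrees(np.arctan2(R[1,0],R[0,0]))
    print("t",round(st["t"],2),"pos",np.round(st["eef_pos"],1),"yaw",round(yaw,2),"rpy",np.round(st["tcp_rot"],3),"op",round(st["opening"],3),"grip",np.round(st["grip_force"],1),"F",np.round(st["ft_force"],1))
    print("units total",np.round(d,3))
    if axis is not None:
        w=(yaw-axis+90)%180-90; print("turn units",round(w/5,2),"alt",round((w-np.sign(w)*180)/5,2),"j6",round(st["joints"][5],2))
        # world-> tool after the turn
        R2=R@Ro.from_euler("z",w,degrees=True).as_matrix();print("units if turned first",np.round(R2.T@(np.array(target)-np.array(st["eef_pos"]))/60,3))
E
python3 - <<'E'
from h import *
go([470,-10,300],-13)
E
```

```text
t 2.0 pos [175.6 599.8 214.7] yaw 163.68 rpy [ 3.142 -0.     2.857] op 1.0 grip 0.0 F [ 0.8 -0.5 -0.4]
units total [-7.565 -8.376 -1.423]
turn units -0.66 alt 35.34 j6 -0.11
units if turned first [-7.068 -8.8   -1.423]
```

```bash
python3 -m inch '[[[0,0,-0.3],-0.66,-1],[[-0.54,-0.68,-0.1],0,-1],[[-0.54,-0.68,-0.1],0,-1],[[-0.54,-0.68,-0.1],0,-1],[[-0.54,-0.68,-0.1],0,-1],[[-0.54,-0.68,-0.1],0,-1],[[-0.54,-0.68,-0.1],0,-1],[[-0.54,-0.68,-0.1],0,-1],[[-0.54,-0.68,-0.1],0,-1],[[-0.54,-0.68,-0.1],0,-1]]'; python3 -m inch '[[[-0.54,-0.68,-0.1],0,-1],[[-0.54,-0.68,-0.1],0,-1],[[-0.54,-0.68,0],0,-1],[[-0.54,-0.64,0],0,-1],[[0,0,0],0,-1],[[0,0,0],0,-1],[[0,0,0],0,-1],[[0,0,0],0,-1],[[0,0,0],0,-1],[[0,0,0],0,-1]]'
python3 - <<'E'
from h import *
np.set_printoptions(precision=1,suppress=True)
go([470,-10,300],-13)
w=shot("wrist","w0.png");E=np.array(w["extrinsics"]);print(-E[:3,:3].T@E[:3,3])
for n,z in [("woman",130),("sheep",85),("mould",56),("board",16)]:
    m=mask(n,w); print(n, *(rect(w,m,z) if m is not None else ["-"]))
E
```

```text
t: 3.25
eef_pos: [377.5, 174.8, 287.1]
tcp_rot: [3.141, 0.001, 2.915]
ft_force: [0.1, 0.4, 0.6]
opening: 1.0
grip_force: 0.0
t: 4.5
eef_pos: [467.0, -9.2, 298.7]
tcp_rot: [3.142, 0.0, 2.915]
ft_force: [0.8, 0.6, -0.2]
opening: 1.003
grip_force: 0.0
t 4.5 pos [467.   -9.2 298.7] yaw 167.01 rpy [3.1 0.  2.9] op 1.003 grip 0.0 F [ 0.8  0.6 -0.2]
units total [-0.1 -0.  -0. ]
turn units 0.0 alt -36.0 j6 -1.51
units if turned first [-0.1 -0.  -0. ]
[396.    7.4 469.7]
woman [524.6 -10.9] 48.747772 27.095028 -11.9324875
sheep [483.5   0.9] 53.48948 28.3445 -18.169113
mould [506.7  -6.6] 113.67873 60.51563 -13.656105
board [443.7   1.7] 54.415813 25.06915 78.804535
```

View pics/w0.png

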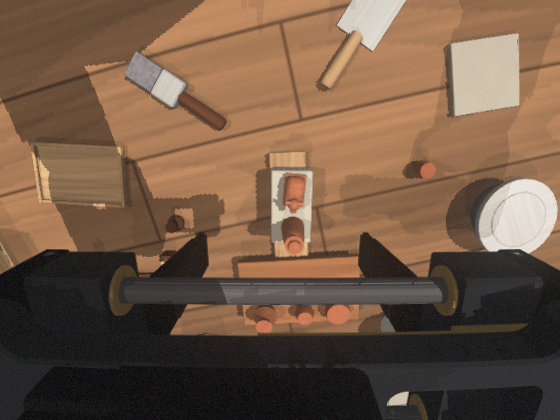

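```bash
cat >> h.py <<'E'
from scipy.optimize import minimize, least_squares
def circ(r,z): a=np.linspace(0,6.28,24); return np.c_[r*np.cos(a),r*np.sin(a),np.full(24,z)]
def box(x0,x1,y0,y1,z0,z1): return np.array([[x,y,z] for x in(x0,x1) for y in(y0,y1) for z in(z0,z1)],float)
MODEL={"woman":[[circ(17.5,0),circ(14.5,48)],[circ(12.5,50),circ(12.5,66),circ(8,74)]],
 "sheep":[[box(-23,23,-15,15,0,6)],[box(-20,18,-12,12,5,28)],[box(10,23,-8,8,20,39)]],
 "mould":[[box(-55,55,-30,30,0,40)]],"board":[[box(-110,110,-28,28,0,16)]]}
def sil(p,n,x,y,z,a):
    im=np.zeros((420,560),np.uint8);R=Ro.from_euler("z",a,degrees=True).as_matrix()
    for part in MODEL[n]:
        q=proj(p,np.vstack(part)@R.T+[x,y,z]); cv2.fillConvexPoly(im,cv2.convexHull((q*16).astype(np.int32)),255,cv2.LINE_AA,4)
    return im/255.
def fit(n,views,x0,fixa=False):
    """views: [(pic,mask)], x0=(x,y,z,deg): silhouette fit"""
    def f(v):
        a=x0[3] if fixa else v[3]
        return sum(np.abs(sil(p,n,v[0],v[1],v[2],a)-m).sum()/m.sum() for p,m in views)
    k=3 if fixa else 4; S=np.array(x0[:k],float); sx=np.vstack([S]+[S+d for d in np.diag([8,8,8,8][:k])])
    r=minimize(f,S,method="Nelder-Mead",options=dict(initial_simplex=sx,xatol=.1,fatol=1e-4,maxiter=250)); return r.x,r.fun/len(views)
E
python3 - <<'E'
from h import *
np.set_printoptions(precision=1,suppress=True)
P=[shot(c) for c in("scene","top","wrist")]
for n,x0,fx in [("woman",(537,-19,56,0),True),("sheep",(481,2,56,-15),False),("sheep",(481,2,56,165),False)]:
    V=[(p,mask(n,p)) for p in P];V=[v for v in V if v[1] is not None]
    print(n,*fit(n,V,x0,fx)); 
    for i,v in enumerate(V): print("  single, z56",*fit(n,[v],x0,True)) if 0 else None
m=mask("mould",P[2]);print(rect(P[2],m,56)); print([round(x["score"],2) for x in eyes.cut_out("sheep",P[2])])
E
```

```text
woman [538.3 -12.4  57.1] 0.1502676171971122
sheep [482.7   2.5  54.3 -23.6] 0.24356024667931692
sheep [484.    0.9  59.  159.8] 0.2933706730492784
(array([506.6,  -7.1], dtype=float32), np.float32(113.70043), np.float32(60.058296), np.float32(-13.631813))
[0.81]
```

```bash
python3 - <<'E'
from h import *
go([538.3,-13.5,67],-13.6)
E
```

```text
t 5.45 pos [467.   -9.5 298.6] yaw 166.98 rpy [ 3.141 -0.     2.914] op 0.999 grip 0.0 F [0.4 0.2 0.5]
units total [-1.173  0.202  3.86 ]
turn units 0.12 alt -35.88 j6 -1.51
units if turned first [-1.171  0.214  3.86 ]
```

```bash
python3 -m inch '[[[-0.6,0.1,0.3],0.12,-1],[[-0.57,0.11,0.5],0,-1],[[0,0,0.7],0,-1],[[0,0,0.7],0,-1],[[0,0,0.6],0,-1],[[0,0,0.5],0,-1],[[0,0,0.36],0,-1],[[0,0,0.2],0,-1],[[0,0,0],0,-1],[[0,0,0],0,-1]]'
python3 - <<'E'
from h import *
go([538.3,-13.5,67],-13.6)
w=shot("wrist","w1.png")
np.set_printoptions(precision=1,suppress=True)
m=mask("woman",w)
if m is not None: print(rect(w,m,100),m.sum())
E
```

```text
t: 6.7
eef_pos: [538.7, -13.4, 67.8]
tcp_rot: [3.141, 0.001, 2.904]
ft_force: [-0.3, 0.1, -0.1]
opening: 1.003
grip_force: 0.0
t 6.7 pos [538.7 -13.4  67.8] yaw 166.39 rpy [3.141e+00 1.000e-03 2.904e+00] op 1.003 grip 0.0 F [-0.3  0.1 -0.1]
units total [ 0.006 -0.003  0.013]
turn units -0.0 alt 36.0 j6 -1.48
units if turned first [ 0.006 -0.003  0.013]
(array([525.5,  -8.3], dtype=float32), np.float32(32.98064), np.float32(28.328594), np.float32(-13.576195)) 3650
```

View pics/w1.png

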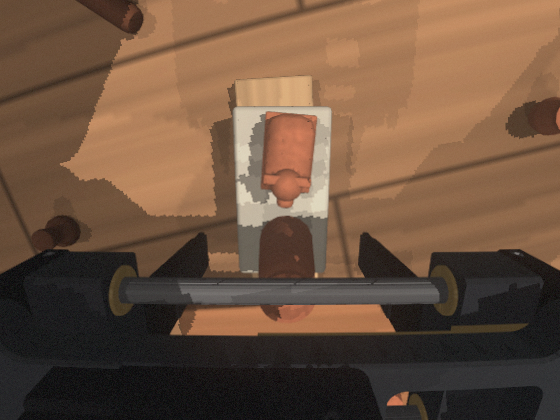

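The woman sits between the fingers (column 287, finger middle 283) and the sheep's head (190,287) points to her. I close now.

```bash
python3 -m inch '[[[0,0,0],0,-0.2],[[0,0,0],0,0.1],[[0,0,0],0,0.3],[[0,0,0],0,0.5],[[0,0,0],0,0.7],[[0,0,0],0,1],[[0,0,0],0,1],[[0,0,0],0,1],[[0,0,0],0,1],[[0,0,0],0,1]]'; python3 - <<'E'
from h import *
go([607,328,160],None)
E
```

```text
t: 8.05
eef_pos: [538.2, -13.3, 67.0]
tcp_rot: [3.142, -0.0, 2.904]
ft_force: [0.7, 0.6, -0.1]
opening: 0.338
grip_force: 29.9
t 8.05 pos [538.2 -13.3  67. ] yaw 166.38 rpy [ 3.142 -0.     2.904] op 0.338 grip 29.9 F [ 0.7  0.6 -0.1]
units total [ 0.226  5.799 -1.549]
```

```bash
python3 -m inch '[[[0,0,-0.1],0,1],[[0,0,-0.3],0,1],[[0,0,-0.6],0,1],[[0,0,-0.6],0,1],[[0,0.3,-0.3],0,1],[[0.05,0.6,0],0,1],[[0.1,0.8,0],0,1],[[0.1,0.8,0],0,1],[[0.1,0.8,0],0,1],[[0.1,0.8,0],0,1]]';python3 -m inch '[[[0,0.6,0],0,1],[[0,0.5,0],0,1],[[0,0.2,0],0,1],[[0,0.1,0],0,1],[[0,0,0],0,1],[[0,0,0],0,1],[[0,0,0],0,1],[[0,0,0],0,1],[[0,0,0],0,1],[[0,0,0],0,1]]'; python3 - <<'E'
from h import *
np.set_printoptions(precision=1,suppress=True)
go([607,328,160],None)
w=shot("wrist","w2.png");s=shot("scene");t=shot("top")
for p,z in((w,50),(t,50)):
    m=mask("wheel",p)
    if m is not None: print(rect(p,m,z),m.sum())
V=[(p,mask("woman",p)) for p in(s,t)]
print(fit("woman",[v for v in V if v[1] is not None],(600,320,160,0),True))
E
```

```text
t: 9.3
eef_pos: [569.9, 233.7, 181.5]
tcp_rot: [3.141, 0.0, 2.904]
ft_force: [0.5, 0.4, 0.2]
opening: 0.335
grip_force: 29.9
t: 10.55
eef_pos: [589.7, 313.7, 181.1]
tcp_rot: [3.141, 0.0, 2.904]
ft_force: [-0.4, 0.5, -1.3]
opening: 0.338
grip_force: 29.9
t 10.55 pos [589.7 313.7 181.1] yaw 166.38 rpy [3.1 0.  2.9] op 0.338 grip 29.9 F [-0.4  0.5 -1.3]
units total [-0.2  0.3  0.4]
(array([598.2, 339. ], dtype=float32), np.float32(131.00294), np.float32(104.26781), np.float32(60.248993)) 8485
(array([593.9, 275.6], dtype=float32), np.float32(46.150833), np.float32(38.36956), np.float32(-50.88342)) 134
(array([ 334.5, 1452.6, -625.4]), np.float64(0.49704182250935053))
```

View pics/w2.png

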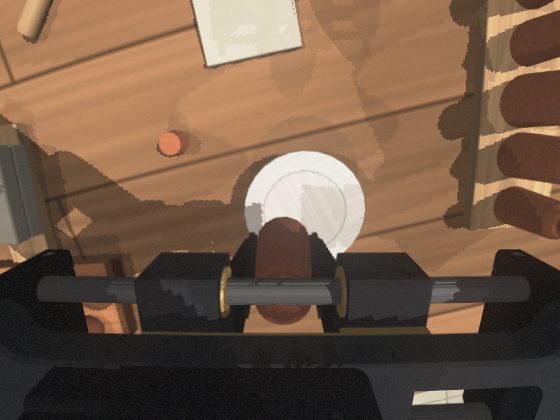

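The wheel's disc is centred near (210,305), with its edges at columns 246 and 365 and its top at row 152. The woman hangs upright between the fingers (284).

```bash
python3 - <<'E'
from h import *
np.set_printoptions(precision=1,suppress=True)
w=shot("wrist")
m=mask("wheel",w);c=max(cv2.findContours(m.astype(np.uint8),0,1)[0],key=cv2.contourArea)[:,0]
for z in (50,):
    P=np.array([onz(w,(v,u),z)[:2] for u,v in c])
    r=least_squares(lambda v:np.hypot(*(P-v[:2]).T)-v[2],[607,328,65],loss="cauchy",f_scale=1.);print(r.x)
g=[onz(w,q,50)[:2] for q in((210,246),(210,365),(152,305))];print(g)
go([*r.x[:2],61.5])
E
```

```text
[608.6 332.2  63.9]
[array([592.8, 272.5]), array([622.9, 396.6]), array([547.8, 347.2])]
t 11.0 pos [589.7 313.7 181. ] yaw 166.38 rpy [ 3.1 -0.   2.9] op 0.339 grip 29.9 F [ 0.2  0.3 -0.4]
units total [-0.2  0.4  2. ]
```

```bash
python3 - <<'E'
from h import *
go([608,331,63])
E
```

```text
t 11.0 pos [589.7 313.7 181. ] yaw 166.38 rpy [ 3.142 -0.     2.904] op 0.339 grip 29.9 F [ 0.2  0.3 -0.4]
units total [-0.229  0.352  1.967]
```

```bash
python3 -m inch '[[[-0.115,0.176,0],0,1],[[-0.115,0.176,0.2],0,1],[[0,0,0.4],0,1],[[0,0,0.4],0,1],[[0,0,0.4],0,1],[[0,0,0.3],0,1],[[0,0,0.17],0,1],[[0,0,0.08],0,1],[[0,0,0],0,1],[[0,0,0],0,1]]';python3 -m inch '[[[0,0,0.01],0,1],[[0,0,0.01],0,1],[[0,0,0.01],0,1],[[0,0,0],0,1],[[0,0,0],0,1],[[0,0,0],0,1],[[0,0,0],0,1],[[0,0,0],0,1],[[0,0,0],0,1],[[0,0,0],0,1]]'
```

```text
t: 12.25
eef_pos: [608.4, 331.2, 64.8]
tcp_rot: [3.141, 0.001, 2.904]
ft_force: [0.2, 0.3, -0.6]
opening: 0.337
grip_force: 29.9
t: 13.5
eef_pos: [608.1, 331.0, 62.3]
tcp_rot: [3.142, 0.0, 2.904]
ft_force: [-0.7, -0.7, -0.3]
opening: 0.339
grip_force: 29.9
```

```bash
python3 -m inch '[[[0,0,0.01],0,1],[[0,0,0.01],0,1],[[0,0,0],0,1],[[0,0,0],0,1],[[0,0,0],0,1],[[0,0,0],0,1],[[0,0,0],0,1],[[0,0,0],0,1],[[0,0,0],0,1],[[0,0,0],0,1]]'; python3 -c "
from h import *
go([608,331,61]);shot('scene');go([608,331,61])"
```

```text
t: 14.75
eef_pos: [608.1, 331.0, 61.1]
tcp_rot: [3.142, 0.0, 2.904]
ft_force: [0.1, -0.4, -0.5]
opening: 0.337
grip_force: 29.9
t 14.75 pos [608.1 331.   61.1] yaw 166.38 rpy [3.142 0.    2.904] op 0.337 grip 29.9 F [ 0.1 -0.4 -0.5]
units total [ 0.002 -0.001  0.001]
t 14.8 pos [608.1 331.   61.1] yaw 166.38 rpy [3.141 0.    2.904] op 0.335 grip 29.9 F [ 0.3 -0.3  0.4]
units total [ 0.001 -0.     0.001]
```

Not touching yet, or only just; I lower by 0.6 mm steps and watch the force.

```bash
python3 -m inch '[[[0,0,0.008],0,1],[[0,0,0.008],0,1],[[0,0,0],0,1],[[0,0,0],0,1],[[0,0,0],0,1],[[0,0,0],0,1],[[0,0,0],0,1],[[0,0,0],0,1],[[0,0,0],0,1],[[0,0,0],0,1]]'; python3 -c "
from h import *
go([608,331,61]);w=shot('wrist');print(env.state()['tau'])"
```

```text
t: 16.05
eef_pos: [608.1, 331.0, 61.0]
tcp_rot: [3.141, 0.0, 2.904]
ft_force: [-3.1, -1.3, 7.4]
opening: 0.34
grip_force: 30.2
t 16.05 pos [608.1 331.   61. ] yaw 166.39 rpy [3.141 0.    2.904] op 0.34 grip 30.2 F [-3.1 -1.3  7.4]
units total [ 0.002 -0.001  0.   ]
[-4.78969852e-02 -6.81902361e+01 -2.12587273e+01  6.77412143e-02
 -7.09938034e-01  8.42895752e-04]
```

```bash
python3 -m inch '[[[0,0,-0.012],0,1],[[0,0,0],0,0.25],[[0,0,0],0,0.2],[[0,0,0],0,0.1],[[0,0,0],0,-0.1],[[0,0,0],0,-0.4],[[0,0,0],0,-0.7],[[0,0,0],0,-1],[[0,0,0],0,-1],[[0,0,-0.2],0,-1]]';python3 -m inch '[[[0,0,-0.4],0,-1],[[0,0,-0.6],0,-1],[[0,0,-0.6],0,-1],[[0,0,-0.4],0,-1],[[0,-0.3,0],0,-1],[[0,-0.6,0],0,-1],[[0,-0.9,0],0,-1],[[0,-0.9,0],0,-1],[[0,-0.6,0],0,-1],[[0,-0.3,0],0,-1]]'; python3 - <<'E'
from h import *
np.set_printoptions(precision=1,suppress=True)
s,t=shot("scene"),shot("top")
V=[(p,mask("woman",p)) for p in(s,t)]
print(fit("woman",[v for v in V if v[1] is not None],(608,331,50,0),True))
go([482,2,61],-16)
E
```

```text
t: 17.35
eef_pos: [607.7, 330.8, 72.5]
tcp_rot: [-3.141, -0.001, 2.904]
ft_force: [0.0, 0.5, -0.4]
opening: 0.983
grip_force: 0.0
t: 18.6
eef_pos: [556.1, 118.8, 192.2]
tcp_rot: [-3.141, -0.001, 2.902]
ft_force: [0.9, -0.1, 0.1]
opening: 0.998
grip_force: 0.0
(array([607. , 330.8,  47.6]), np.float64(0.23102494776944818))
t 18.8 pos [557.4 121.4 192.6] yaw 166.36 rpy [ 3.1 -0.   2.9] op 1.0 grip 0.0 F [0.1 0.4 0.6]
units total [ 0.8 -2.2  2.2]
turn units 0.47 alt -35.53 j6 -1.23
units if turned first [ 0.7 -2.3  2.2]
```

```bash
python3 - <<'E'
from h import *
go([530,-8,170],-16)
E
```

```text
t 18.8 pos [557.4 121.4 192.6] yaw 166.36 rpy [ 3.141 -0.     2.904] op 1.0 grip 0.0 F [0.1 0.4 0.6]
units total [-0.065 -2.204  0.376]
turn units 0.47 alt -35.53 j6 -1.23
units if turned first [-0.156 -2.2    0.376]
```

```bash
python3 -m inch '[[[0,-0.3,0.1],0.47,-1],[[0,-0.6,0.2],0,-1],[[-0.1,-0.6,0.08],0,-1],[[-0.05,-0.4,0],0,-1],[[0,-0.2,0],0,-1],[[0,-0.1,0],0,-1],[[0,0,0],0,-1],[[0,0,0],0,-1],[[0,0,0],0,-1],[[0,0,0],0,-1]]'; python3 - <<'E'
from h import *
np.set_printoptions(precision=1,suppress=True)
w,s,t=shot("wrist","w3.png"),shot("scene"),shot("top")
m=mask("sheep",w);print(rect(w,m,75))
V=[(p,mask("sheep",p)) for p in(w,s,t)]
for a in(-15,):
  for VV in ([V[0]],V): print(fit("sheep",VV,(482,2,56,a)))
print(fit("sheep",[V[0]],(482,2,56,-19),True))
m=mask("mould",w);print(rect(w,m,56))
go([482,2,61],-16)
E
```

```text
t: 20.05
eef_pos: [530.3, -8.2, 170.0]
tcp_rot: [3.141, 0.0, 2.863]
ft_force: [0.3, 0.6, 0.6]
opening: 1.002
grip_force: 0.0
(array([485.9,   1.8], dtype=float32), np.float32(52.110268), np.float32(28.561676), np.float32(-18.726578))
(array([484.3,   2.6,  37. , -18.8]), np.float64(0.08185580693815987))Traceback (most recent call last):
  File "<stdin>", line 7, in <module>
  File "h.py", line 63, in fit
    r=minimize(f,S,method="Nelder-Mead",options=dict(initial_simplex=sx,xatol=.1,fatol=1e-4,maxiter=250)); return r.x,r.fun/len(views)
    res = _minimize_neldermead(fun, x0, args, callback, bounds=bounds,
                               **options)
    fsim[k] = func(sim[k])
              ~~~~^^^^^^^^
    fx = function(np.copy(x), *(wrapper_args + args))
  File "h.py", line 61, in f
    return sum(np.abs(sil(p,n,v[0],v[1],v[2],a)-m).sum()/m.sum() for p,m in views)
  File "h.py", line 61, in <genexpr>
    return sum(np.abs(sil(p,n,v[0],v[1],v[2],a)-m).sum()/m.sum() for p,m in views)
                      ~~~~~~~~~~~~~~~~~~~~~~~~~^~
TypeError: unsupported operand type(s) for -: 'float' and 'NoneType'
```

View pics/w3.png

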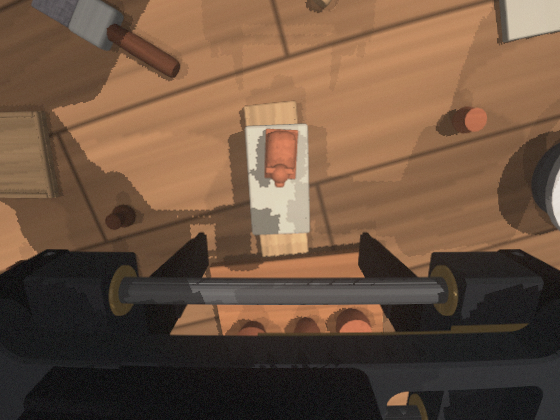

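The mould (180,278) now carries only the sheep (158,281), its head towards the ledge. The sheep's yaw is -18.8°.

```bash
python3 - <<'E'
from h import *
go([482.5,2.5,58.5],-18.8)
w=shot("wrist");print(rect(w,mask("mould",w),56), rect(w,mask("sheep",w),75))
E
```

```text
t 20.4 pos [530.3  -8.5 170. ] yaw 164.03 rpy [ 3.142 -0.     2.863] op 1.0 grip 0.0 F [-0.5 -0.   0.7]
units total [ 0.816 -0.043  1.858]
turn units 0.57 alt -35.43 j6 -1.43
units if turned first [ 0.813 -0.083  1.858]
(array([508.74164 ,  -7.047386], dtype=float32), np.float32(109.534966), np.float32(59.60323), np.float32(-13.686691)) (array([486.01453 ,   2.141695], dtype=float32), np.float32(52.108517), np.float32(28.091295), np.float32(-18.73491))
```

```bash
python3 -m inch '[[[0.2,0,0],0.57,-1],[[0.4,-0.04,0.1],0,-1],[[0.21,-0.04,0.4],0,-1],[[0,0,0.5],0,-1],[[0,0,0.4],0,-1],[[0,0,0.27],0,-1],[[0,0,0.12],0,-1],[[0,0,0.07],0,-1],[[0,0,0],0,-1],[[0,0,0],0,-1]]';python3 -m inch '[[[0,0,0],0,-0.2],[[0,0,0],0,0.1],[[0,0,0],0,0.3],[[0,0,0],0,0.5],[[0,0,0],0,0.7],[[0,0,0],0,1],[[0,0,0],0,1],[[0,0,0],0,1],[[0,0,0],0,1],[[0,0,0],0,1]]'; python3 - <<'E'
from h import *
go([385.5,317.5,180],-2)
E
```

```text
t: 21.8
eef_pos: [482.8, 2.0, 58.9]
tcp_rot: [3.141, 0.001, 2.813]
ft_force: [-0.1, -0.4, -0.1]
opening: 1.001
grip_force: 0.0
t: 23.05
eef_pos: [482.5, 2.1, 58.4]
tcp_rot: [3.142, -0.0, 2.813]
ft_force: [0.2, -0.3, -1.0]
opening: 0.309
grip_force: 30.0
t 23.05 pos [482.5   2.1  58.4] yaw 161.18 rpy [ 3.142 -0.     2.813] op 0.309 grip 30.0 F [ 0.2 -0.3 -1. ]
units total [ 3.227  4.454 -2.027]
turn units -3.36 alt 32.64 j6 -1.38
units if turned first [ 1.8    5.198 -2.027]
```

```bash
python3 -m inch '[[[0,0,-0.1],0,1],[[0,0,-0.3],0,1],[[0,0,-0.5],0,1],[[0,0,-0.5],0,1],[[0.2,0.3,-0.2],0,1],[[0.4,0.55,0],0,1],[[0.5,0.7,0],0,1],[[0.5,0.7,0],0,1],[[0.5,0.7,0],0,1],[[0.4,0.6,0],0,1]]';python3 -m inch '[[[0.3,0.4,0],0,1],[[0.2,0.2,0],0,1],[[0.1,0.1,0],0,1],[[0,0,0],0,1],[[0,0,0],0,1],[[0,0,0],0,1],[[0,0,0],0,1],[[0,0,0],0,1],[[0,0,0],0,1],[[0,0,0],0,1]]'; python3 - <<'E'
from h import *
go([385.5,317.5,16])
for c in("wrist","scene"):
    w=shot(c); m=mask("bat",w)
    if m is not None: print(c,rect(w,m,10))
E
```

```text
t: 24.3
eef_pos: [408.4, 253.7, 154.9]
tcp_rot: [3.141, 0.0, 2.814]
ft_force: [0.8, -0.7, 0.1]
opening: 0.308
grip_force: 30.0
t: 25.55
eef_pos: [388.8, 303.4, 154.4]
tcp_rot: [3.142, 0.0, 2.813]
ft_force: [-0.2, 0.5, -1.9]
opening: 0.307
grip_force: 30.0
t 25.55 pos [388.8 303.4 154.4] yaw 161.19 rpy [3.142 0.    2.813] op 0.307 grip 30.0 F [-0.2  0.5 -1.9]
units total [0.127 0.204 2.307]
wrist (array([386.24408, 320.3172 ], dtype=float32), np.float32(106.10496), np.float32(105.233215), np.float32(-2.6759186))
scene (array([385.3816 , 317.04205], dtype=float32), np.float32(116.84892), np.float32(109.32162), np.float32(87.489975))
```

```bash
python3 -m inch '[[[0.127,0.115,0],0,1],[[0,0.115,0.3],0,1],[[0,0,0.5],0,1],[[0,0,0.5],0,1],[[0,0,0.5],0,1],[[0,0,0.3],0,1],[[0,0,0.15],0,1],[[0,0,0.05],0,1],[[0,0,0],0,1],[[0,0,0],0,1]]';python3 -m inch '[[[0,0,0.01],0,1],[[0,0,0.01],0,1],[[0,0,0.01],0,1],[[0,0,0.01],0,1],[[0,0,0.01],0,1],[[0,0,0],0,1],[[0,0,0],0,1],[[0,0,0],0,1],[[0,0,0],0,1],[[0,0,0],0,1]]'
```

```text
t: 27.0
eef_pos: [386.2, 319.2, 17.0]
tcp_rot: [3.141, 0.001, 2.813]
ft_force: [0.2, 0.4, -0.1]
opening: 0.311
grip_force: 30.0
t: 28.25
eef_pos: [386.0, 319.0, 13.4]
tcp_rot: [3.142, 0.0, 2.813]
ft_force: [0.4, 0.3, 0.0]
opening: 0.308
grip_force: 30.0
```

```bash
python3 -m inch '[[[0,0,0.009],0,1],[[0,0,0.008],0,1],[[0,0,0],0,1],[[0,0,0],0,1],[[0,0,0],0,1],[[0,0,0],0,1],[[0,0,0],0,1],[[0,0,0],0,1],[[0,0,0],0,1],[[0,0,0],0,1]]'
```

```text
t: 29.5
eef_pos: [386.0, 319.0, 12.4]
tcp_rot: [3.142, -0.0, 2.813]
ft_force: [-0.1, -0.1, -0.7]
opening: 0.316
grip_force: 30.0
```

```bash
python3 -m inch '[[[0,0,0.009],0,1],[[0,0,0.006],0,1],[[0,0,0],0,1],[[0,0,0],0,1],[[0,0,0],0,1],[[0,0,0],0,1],[[0,0,0],0,1],[[0,0,0],0,1],[[0,0,0],0,1],[[0,0,0],0,1]]'
```

```text
t: 30.75
eef_pos: [386.0, 319.0, 12.3]
tcp_rot: [3.141, 0.0, 2.813]
ft_force: [-2.9, -2.0, 13.9]
opening: 0.309
grip_force: 30.0
```

```bash
python3 -m inch '[[[0,0,-0.017],0,1],[[0,0,0],0,0.3],[[0,0,0],0,0.25],[[0,0,0],0,0.1],[[0,0,0],0,-0.1],[[0,0,0],0,-0.4],[[0,0,0],0,-0.7],[[0,0,0],0,-1],[[0,0,0],0,-1],[[0,0,-0.2],0,-1]]';python3 -m inch '[[[0,0,-0.4],0,-1],[[0,0,-0.6],0,-1],[[0,0,-0.6],0,-1],[[-0.1,-0.3,-0.5],0,-1],[[-0.3,-0.6,0],0,-1],[[-0.4,-0.7,0],0,-1],[[-0.4,-0.7,0],0,-1],[[-0.4,-0.7,0],0,-1],[[-0.4,-0.6,0],0,-1],[[-0.2,-0.3,0],0,-1]]'; python3 - <<'E'
from h import *
s,t=shot("scene","s1.png"),shot("top")
for p in (s,t):
    b=eyes.spot_point("sheep",p); m=eyes.spot_point("woman",p)
    print([ (np.round(onz(p,x["centre"],z)[:2]),x["score"]) for l,z in((b,10),(m,50)) for x in l[:1]])
go([508.7,-7,90],-13.7)
E
```

```text
t: 32.0
eef_pos: [385.6, 318.7, 24.4]
tcp_rot: [-3.14, -0.001, 2.813]
ft_force: [-0.9, -0.9, 0.6]
opening: 0.985
grip_force: 0.0
t: 33.25
eef_pos: [435.8, 53.0, 151.3]
tcp_rot: [3.141, 0.001, 2.811]
ft_force: [-0.5, 0.4, 0.6]
opening: 1.006
grip_force: 0.0
[(array([379., 325.]), 0.53), (array([607., 321.]), 0.6)]
[(array([372., 327.]), 0.75), (array([602., 328.]), 0.74)]
t 33.55 pos [435.2  55.6 150.7] yaw 161.23 rpy [3.141 0.    2.814] op 1.001 grip 0.0 F [-1.   0.6 -0. ]
units total [-1.496 -0.594  1.012]
turn units -1.01 alt 34.99 j6 -1.27
units if turned first [-1.438 -0.724  1.012]
```

View pics/s1.png

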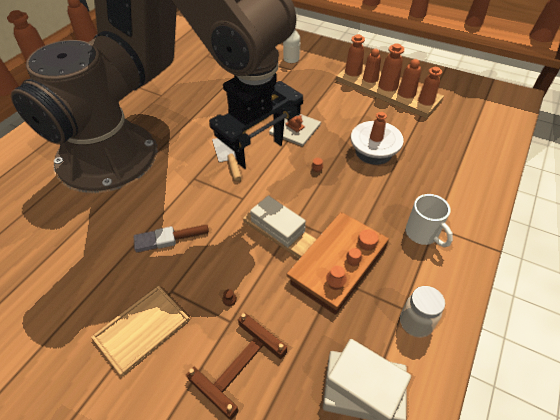

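```bash
python3 -m inch '[[[0,0,0],-0.5,-1],[[0,0,0],-0.5,-1],[[-0.3,-0.15,0],0,-1],[[-0.5,-0.25,0],0,-1],[[-0.4,-0.2,0.2],0,-1],[[-0.2,-0.1,0.4],0,-1],[[-0.04,-0.02,0.41],0,-1],[[0,0,0],0,-1],[[0,0,0],0,-1],[[0,0,0],0,-1]]'; python3 - <<'E'
from h import *
w=shot("wrist","w4.png");print(rect(w,mask("mould",w),56))
go([508.7,-7,18],-13.7)
E
```

```text
t: 34.8
eef_pos: [509.5, -7.6, 90.8]
tcp_rot: [3.141, 0.002, 2.901]
ft_force: [0.4, -0.3, 0.2]
opening: 1.002
grip_force: 0.0
(array([500.5276  ,  -4.972908], dtype=float32), np.float32(96.80883), np.float32(59.43777), np.float32(-13.614014))
t 34.9 pos [509.3  -7.6  90.7] yaw 166.2 rpy [3.141e+00 1.000e-03 2.901e+00] op 0.998 grip 0.0 F [-0.4 -0.4 -0.2]
units total [0.014 0.007 1.211]
turn units -0.02 alt 35.98 j6 -1.47
units if turned first [0.014 0.007 1.211]
```

View pics/w4.png

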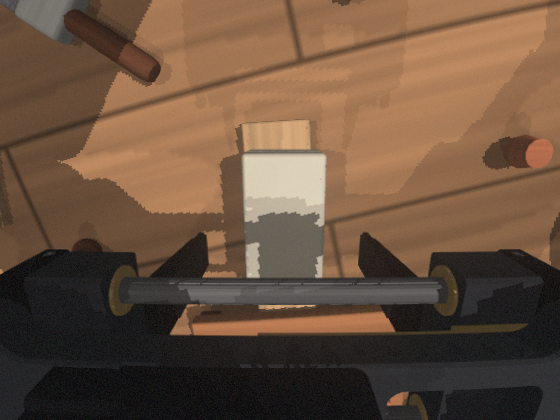

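The bare mould lies centred between the fingers (column 284, squared up). I descend, close and lift.

```bash
python3 -m inch '[[[0.014,0,0.3],0,-1],[[0,0,0.4],0,-1],[[0,0,0.3],0,-1],[[0,0,0.15],0,-1],[[0,0,0.05],0,-1],[[0,0,0],0,-0.6],[[0,0,0],0,-0.4],[[0,0,0],0,-0.3],[[0,0,0],0,-0.1],[[0,0,0],0,0.4]]';python3 -m inch '[[[0,0,0],0,1],[[0,0,0],0,1],[[0,0,0],0,1],[[0,0,0],0,1],[[0,0,0],0,1],[[0,0,-0.02],0,1],[[0,0,-0.1],0,1],[[0,0,-0.3],0,1],[[0,0,-0.4],0,1],[[0,0,-0.4],0,1]]'; python3 - <<'E'
from h import *
go([390,-333,140],73.6)
E
```

```text
t: 36.15
eef_pos: [508.3, -7.5, 18.1]
tcp_rot: [3.141, 0.0, 2.9]
ft_force: [-0.7, 1.2, 3.2]
opening: 0.63
grip_force: 30.0
t: 37.4
eef_pos: [507.9, -7.5, 91.9]
tcp_rot: [-3.142, -0.001, 2.9]
ft_force: [0.1, -0.0, -2.5]
opening: 0.628
grip_force: 30.0
t 37.4 pos [507.9  -7.5  91.9] yaw 166.18 rpy [-3.142e+00 -1.000e-03  2.900e+00] op 0.628 grip 30.0 F [ 0.1 -0.  -2.5]
units total [ 0.614 -5.738 -0.802]
turn units -17.48 alt 18.52 j6 -1.47
units if turned first [ 5.76   0.354 -0.802]
```

```bash
python3 -m inch '[[[0,0,-0.4],0,1],[[0.03,-0.3,-0.3],0,1],[[0.08,-0.6,-0.1],0,1],[[0.1,-0.8,0],0,1],[[0.1,-0.8,0],0.5,1],[[0,-0.8,0],1,1],[[0,-0.8,0],1,1],[[0,-0.6,0],1,1],[[0,0,0],1,1],[[0,0,0],1,1]]';python3 -m inch '[[[0,0,0],1,1],[[0,0,0],1,1],[[0,0,0],1,1],[[0,0,0],1,1],[[0,0,0],1,1],[[0,0,0],1,1],[[0,0,0],1,1],[[0,0,0],1,1],[[0,0,0],1,1],[[0,0,0],1,1]]'; python3 - <<'E'
from h import *
go([390,-333,140],73.6)
E
```

```text
t: 38.65
eef_pos: [406.9, -272.1, 139.1]
tcp_rot: [3.141, -0.001, 2.416]
ft_force: [-0.3, -0.1, -3.8]
opening: 0.628
grip_force: 30.0
t: 39.9
eef_pos: [407.2, -271.6, 139.2]
tcp_rot: [-3.141, -0.0, 1.545]
ft_force: [-0.8, 0.4, -2.7]
opening: 0.627
grip_force: 30.0
t 39.9 pos [ 407.2 -271.6  139.2] yaw 88.52 rpy [-3.141 -0.     1.545] op 0.627 grip 30.0 F [-0.8  0.4 -2.7]
units total [-1.03  -0.26  -0.014]
turn units 2.98 alt -33.02 j6 -0.7
units if turned first [-1.063  0.014 -0.014]
```

```bash
python3 -m inch '[[[0,0,0],1,1],[[0,0,0],1,1],[[0,0,0],1,1],[[-0.3,0,0],0,1],[[-0.4,0.01,0],0,1],[[-0.3,0,0],0,1],[[-0.06,0,0],0,1],[[0,0,0],0,1],[[0,0,0],0,1],[[0,0,0],0,1]]'; python3 - <<'E'
from h import *
w,t,s=shot("wrist","w5.png"),shot("top"),shot("scene")
for p in(w,t,s):
    m=mask("tray",p)
    if m is not None: print(rect(p,m,12))
m=mask("mould",w);print(rect(w,m,140+37))
go([390,-333,10],73.6)
E
```

```text
t: 41.15
eef_pos: [390.3, -332.5, 139.1]
tcp_rot: [-3.142, -0.0, 1.287]
ft_force: [1.0, 0.0, -3.0]
opening: 0.633
grip_force: 30.0
(array([ 407.5364 , -276.19138], dtype=float32), np.float32(99.0203), np.float32(35.3378), np.float32(-16.313309))
(array([ 428.80737, -290.11612], dtype=float32), np.float32(50.98382), np.float32(47.523426), np.float32(-15.848274))
(array([ 393.68686, -331.96243], dtype=float32), np.float32(152.32529), np.float32(106.14212), np.float32(72.94406))
(array([ 399.75574, -303.43048], dtype=float32), np.float32(59.724396), np.float32(58.653572), np.float32(-16.278084))
t 41.5 pos [ 390.2 -332.9  139.1] yaw 73.69 rpy [ 3.142 -0.     1.286] op 0.631 grip 30.0 F [-0.5 -0.2 -2.6]
units total [-2.000e-03 -3.000e-03  2.151e+00]
turn units 0.02 alt -35.98 j6 -0.55
units if turned first [-2.000e-03 -3.000e-03  2.151e+00]
```

View pics/w5.png

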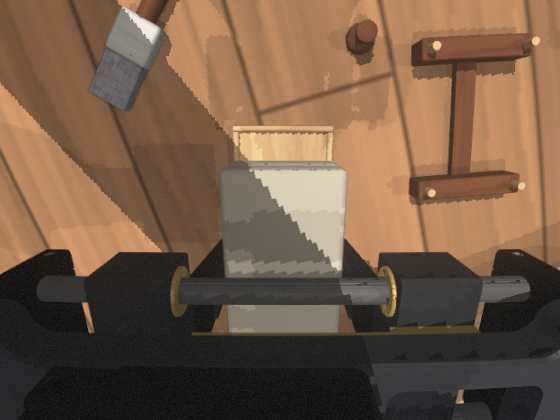

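Wrist view: the tray's near end (row 127, cols 234–333) frames the mould. The open fingers (119 mm) would meet the tray walls 4 mm below the rim, so I'll set the mould on clear bench and regrip higher.

```bash
python3 - <<'E'
from h import *
w=shot("wrist")
st=env.state();R=Ro.from_euler("xyz",st["tcp_rot"]).as_matrix();p=np.array(st["eef_pos"])
for q in((50,362),(108,125),(70,165),(10,175),(60,412),(190,412)): 
    X=onz(w,q,5);print(q,X.round(),(R.T@(X-p)).round())
E
```

```text
(50, 362) [ 505. -214.    5.] [147.  77. 134.]
(108, 125) [ 265. -198.    5.] [  94. -158.  134.]
(70, 165) [ 317. -177.    5.] [ 129. -114.  134.]
(10, 175) [ 345. -130.    5.] [ 182. -100.  134.]
(60, 412) [ 550. -235.    5.] [139. 126. 134.]
(190, 412) [ 527. -363.    5.] [ 10. 139. 134.]
```

```bash
python3 -m inch '[[[0.3,-0.05,0],0,1],[[0.5,-0.07,0],0,1],[[0.6,-0.1,0.1],0,1],[[0.6,-0.08,0.3],0,1],[[0.417,-0.033,0.5],0,1],[[0,0,0.6],0,1],[[0,0,0.45],0,1],[[0,0,0.2],0,1],[[0,0,0.09],0,1],[[0,0,0],0,1]]';python3 -m inch '[[[0,0,0.01],0,1],[[0,0,0.01],0,1],[[0,0,0.01],0,1],[[0,0,0],0,1],[[0,0,0],0,1],[[0,0,0],0,1],[[0,0,0],0,1],[[0,0,0],0,1],[[0,0,0],0,1],[[0,0,0],0,1]]'
```

```text
t: 42.8
eef_pos: [411.9, -188.2, 5.0]
tcp_rot: [3.141, 0.0, 1.286]
ft_force: [-0.4, 0.8, -2.8]
opening: 0.633
grip_force: 30.0
t: 44.05
eef_pos: [411.7, -188.2, 2.9]
tcp_rot: [3.142, -0.0, 1.286]
ft_force: [0.3, 0.6, -2.7]
opening: 0.631
grip_force: 30.0
```

```bash
python3 -m inch '[[[0,0,0.01],0,1],[[0,0,0.005],0,1],[[0,0,0],0,1],[[0,0,0],0,1],[[0,0,0],0,1],[[0,0,0],0,-0.3],[[0,0,0],0,-0.5],[[0,0,0],0,-0.6],[[0,0,-0.05],0,-0.6],[[0,0,-0.083],0,-0.6]]';python3 -m inch '[[[0,0,0],0,-0.5],[[0,0,0],0,-0.4],[[0,0,0],0,-0.3],[[0,0,0],0,0],[[0,0,0],0,0.5],[[0,0,0],0,1],[[0,0,0],0,1],[[0,0,0],0,1],[[0,0,0],0,1],[[0,0,0],0,1]]'; python3 - <<'E'
from h import *
go([391,-332,60],73.7)
E
```

```text
t: 45.3
eef_pos: [411.7, -188.1, 10.1]
tcp_rot: [-3.141, -0.0, 1.286]
ft_force: [-0.4, -0.2, -0.4]
opening: 0.794
grip_force: 0.0
t: 46.55
eef_pos: [411.6, -188.1, 9.9]
tcp_rot: [-3.141, -0.0, 1.286]
ft_force: [-0.0, 0.5, -2.6]
opening: 0.628
grip_force: 30.0
t 46.55 pos [ 411.6 -188.1    9.9] yaw 73.69 rpy [-3.141 -0.     1.286] op 0.628 grip 30.0 F [-0.   0.5 -2.6]
units total [-2.398  0.344 -0.836]
turn units -0.0 alt 36.0 j6 -0.29
units if turned first [-2.398  0.343 -0.836]
```

```bash
python3 -m inch '[[[0,0,-0.1],0,1],[[0,0,-0.3],0,1],[[-0.2,0.03,-0.35],0,1],[[-0.5,0.07,-0.086],0,1],[[-0.6,0.09,0],0,1],[[-0.6,0.08,0],0,1],[[-0.4,0.05,0],0,1],[[-0.1,0.024,0],0,1],[[0,0,0],0,1],[[0,0,0],0,1]]'; python3 - <<'E'
from h import *
w=shot("wrist");print(rect(w,mask("tray",w),12),rect(w,mask("mould",w),90))
go([391,-332,18],73.7)
E
```

```text
t: 47.8
eef_pos: [391.1, -331.2, 60.1]
tcp_rot: [-3.141, -0.0, 1.287]
ft_force: [0.6, 0.6, -3.0]
opening: 0.625
grip_force: 30.0
(array([ 400.26462, -300.33295], dtype=float32), np.float32(99.1737), np.float32(85.65732), np.float32(-16.589981)) (array([ 399.89868, -304.4182 ], dtype=float32), np.float32(61.624596), np.float32(59.018433), np.float32(73.737976))
t 47.95 pos [ 391.2 -331.5   60.1] yaw 73.73 rpy [-3.141 -0.     1.287] op 0.631 grip 30.0 F [-0.6  0.3 -2.8]
units total [-0.009 -0.001  0.702]
turn units 0.01 alt -35.99 j6 -0.55
units if turned first [-0.009 -0.001  0.702]
```

```bash
python3 -m inch '[[[0,0,0.1],0,1],[[0,0,0.25],0,1],[[0,0,0.2],0,1],[[0,0,0.1],0,1],[[0,0,0.04],0,1],[[0,0,0.01],0,1],[[0,0,0.01],0,1],[[0,0,0],0,1],[[0,0,0],0,1],[[0,0,0],0,1]]';python3 -m inch '[[[0,0,0.01],0,1],[[0,0,0.01],0,1],[[0,0,0],0,1],[[0,0,0],0,1],[[0,0,0],0,1],[[0,0,0],0,1],[[0,0,0],0,1],[[0,0,0],0,1],[[0,0,0],0,1],[[0,0,0],0,1]]'
```

```text
t: 49.2
eef_pos: [391.1, -332.2, 17.6]
tcp_rot: [3.141, -0.0, 1.286]
ft_force: [-0.8, 0.2, -3.4]
opening: 0.629
grip_force: 30.0
t: 50.45
eef_pos: [391.1, -332.2, 16.3]
tcp_rot: [3.142, -0.0, 1.286]
ft_force: [-0.2, -0.3, -3.6]
opening: 0.632
grip_force: 30.0
```

```bash
python3 -m inch '[[[0,0,0.008],0,1],[[0,0,0],0,1],[[0,0,0],0,1],[[0,0,0],0,-0.3],[[0,0,0],0,-0.4],[[0,0,0],0,-0.6],[[0,0,-0.1],0,-0.7],[[0,0,-0.4],0,-0.8],[[0,0,-0.6],0,-1],[[0,0,-0.6],0,-1]]'; python3 - <<'E'
from h import *
go([525,-12,140],-13.6)
w=shot("wrist");print(rect(w,mask("mould",w),46),rect(w,mask("tray",w),12),rect(w,mask("rest",w),26))
E
```

```text
t: 51.7
eef_pos: [391.0, -332.1, 119.2]
tcp_rot: [-3.142, -0.0, 1.286]
ft_force: [0.4, 1.0, -0.7]
opening: 0.994
grip_force: 0.0
t 51.7 pos [ 391.  -332.1  119.2] yaw 73.68 rpy [-3.142 -0.     1.286] op 0.994 grip 0.0 F [ 0.4  1.  -0.7]
units total [ 5.748  0.645 -0.346]
turn units 17.46 alt -18.54 j6 -0.55
units if turned first [ 0.917 -5.71  -0.346]
(array([ 392.28662, -329.75967], dtype=float32), np.float32(112.698395), np.float32(60.550457), np.float32(74.58301)) (array([ 391.12415, -331.78625], dtype=float32), np.float32(152.10301), np.float32(100.59397), np.float32(73.70291)) (array([ 587.4229 , -303.76416], dtype=float32), np.float32(151.51286), np.float32(122.7133), np.float32(78.47165))
```

```bash
python3 -m inch '[[[0.4,0.05,-0.1],0,-1],[[0.7,0.08,-0.1],0,-1],[[0.9,0.1,-0.1],0,-1],[[0.9,0.1,0],0,-1],[[0.9,0.1,0],0,-1],[[0.9,0.1,0],0,-1],[[0.7,0.07,0],0,-1],[[0.35,0.05,0],0,-1],[[0,0,0],-1,-1],[[0,0,0],-1,-1]]'; python3 -m inch '[[[0,0,0],-1,-1],[[0,0,0],-1,-1],[[0,0,0],-1,-1],[[0,0,0],-1,-1],[[0,0,0],-1,-1],[[0,0,0],-1,-1],[[0,0,0],-1,-1],[[0,0,0],-1,-1],[[0,0,0],-1,-1],[[0,0,0],-1,-1]]'; python3 -m inch '[[[0,0,0],-1,-1],[[0,0,0],-1,-1],[[0,0,0],-1,-1],[[0,0,0],-1,-1],[[0,0,0],-1,-1],[[0,0,0],-1,-1],[[0,0,0],-0.54,-1],[[0,0,0],0,-1],[[0,0,0],0,-1],[[0,0,0],0,-1]]'; python3 - <<'E'
from h import *
go([541,-15,2.5],-13.6)
w=shot("wrist","w6.png");m=mask("board",w);print(rect(w,m,16))
E
```

```text
t: 53.15
eef_pos: [524.9, -11.5, 134.4]
tcp_rot: [-3.139, -0.0, 1.464]
ft_force: [-0.1, 0.6, -0.2]
opening: 1.0
grip_force: 0.0
t: 54.4
eef_pos: [524.9, -12.0, 134.5]
tcp_rot: [-3.14, -0.002, 2.336]
ft_force: [-0.2, 0.9, -0.0]
opening: 1.003
grip_force: 0.0
t: 55.65
eef_pos: [525.3, -12.0, 135.6]
tcp_rot: [3.142, -0.0, 2.903]
ft_force: [-0.3, 0.3, 0.6]
opening: 1.0
grip_force: 0.0
t 55.65 pos [525.3 -12.  135.6] yaw 166.35 rpy [ 3.142 -0.     2.903] op 1.0 grip 0.0 F [-0.3  0.3  0.6]
units total [-0.267  0.013  2.218]
turn units -0.01 alt 35.99 j6 -1.48
units if turned first [-0.267  0.013  2.218]
(array([517.8081  , -11.160423], dtype=float32), np.float32(176.09511), np.float32(57.655254), np.float32(-10.408989))
```

View pics/w6.png

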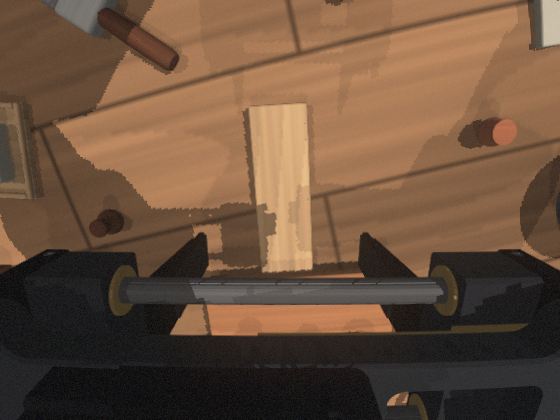

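The bare board's front end is at row 104 (cols 249–307) and the lip crosses it at row 270. It lies at -10.4° with 44 mm under the lip.

```bash
python3 - <<'E'
from h import *
go([539.3,-15.1,2.5],-10.4)
E
python3 -m inch '[[[0,0,0],-0.65,-1],[[0,0,0],0,-1],[[-0.22,0,0.3],0,-1],[[0,0.03,0.5],0,-1],[[0,0,0.6],0,-1],[[0,0,0.4],0,-1],[[0,0,0.2],0,-1],[[0,0,0.1],0,-1],[[0,0,0],0,-1],[[0,0,0],0,-1]]'; python3 - <<'E'
from h import *
go([539.3,-15.1,2.5],-10.4)
E
```

```text
t 55.75 pos [525.4 -12.  135.7] yaw 166.36 rpy [ 3.142 -0.     2.904] op 0.999 grip 0.0 F [ 0.5 -0.  -1. ]
units total [-0.238  0.005  2.221]
turn units -0.65 alt 35.35 j6 -1.48
units if turned first [-0.238 -0.009  2.221]
t: 57.0
eef_pos: [539.1, -12.7, 10.6]
tcp_rot: [3.141, 0.001, 2.96]
ft_force: [0.6, -0.0, -0.1]
opening: 0.997
grip_force: 0.0
t 57.0 pos [539.1 -12.7  10.6] yaw 169.62 rpy [3.141e+00 1.000e-03 2.960e+00] op 0.997 grip 0.0 F [ 0.6 -0.  -0.1]
units total [-0.01  -0.039  0.135]
turn units 0.0 alt -36.0 j6 -1.54
units if turned first [-0.01  -0.039  0.135]
```

```bash
python3 -m inch '[[[-0.01,-0.039,0.1],0,-1],[[0,0,0.04],0,-0.7],[[0,0,0],0,-0.4],[[0,0,0],0,-0.25],[[0,0,0],0,-0.1],[[0,0,0],0,0.1],[[0,0,0],0,0.5],[[0,0,0],0,1],[[0,0,0],0,1],[[0,0,0],0,1]]'; python3 - <<'E'
from h import *
go([539.3,-15.1,2.5],-10.4)
E
```

```text
t: 58.25
eef_pos: [539.0, -15.0, 1.5]
tcp_rot: [3.141, 0.0, 2.961]
ft_force: [0.4, 0.3, 2.1]
opening: 0.585
grip_force: 30.0
t 58.25 pos [539.  -15.    1.5] yaw 169.63 rpy [3.141 0.    2.961] op 0.585 grip 30.0 F [0.4 0.3 2.1]
units total [-0.006 -0.    -0.017]
turn units 0.01 alt -35.99 j6 -1.54
units if turned first [-0.006 -0.    -0.017]
```

```bash
python3 -m inch '[[[0.05,0,0],0,1],[[0.1,0,0],0,1],[[0.2,0,0],0,1],[[0.25,0,0],0,1],[[0.25,0,0],0,1],[[0.2,0,0],0,1],[[0.1,0,0],0,1],[[0.05,0,0],0,1],[[0,0,0],0,1],[[0,0,0],0,1]]'; python3 - <<'E'
from h import *
s,t=shot("scene","s2.png"),shot("top")
m=mask("board",s);print(rect(s,m,16))
go([587,-304,110],78.6)
E
```

```text
t: 59.5
eef_pos: [467.8, -2.0, 1.5]
tcp_rot: [3.142, -0.001, 2.961]
ft_force: [-1.9, 0.5, 6.6]
opening: 0.586
grip_force: 30.0
(array([519.15424 , -15.843178], dtype=float32), np.float32(122.76307), np.float32(59.88312), np.float32(-12.274658))
t 59.65 pos [467.8  -2.    1.5] yaw 169.63 rpy [ 3.142e+00 -1.000e-03  2.961e+00] op 0.588 grip 30.0 F [-2.4  0.5  5.8]
units total [-2.858 -4.593 -1.812]
turn units -17.79 alt 18.21 j6 -1.54
units if turned first [ 4.541 -2.941 -1.812]
```

View pics/s2.png

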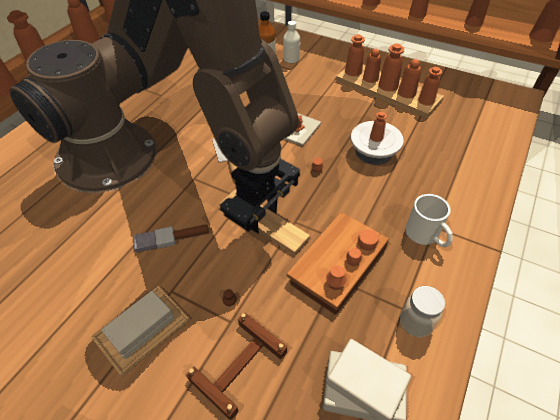

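The board's far end (238,295) is clear of the ledge, and the mould, sheep and woman all stand in place. I lift, carry and turn.

```bash
python3 -m inch '[[[0,0,-0.05],0,1],[[0,0,-0.15],0,1],[[0,0,-0.3],0,1],[[0,0,-0.5],0,1],[[0,0,-0.5],0,1],[[-0.1,-0.2,-0.3],0,1],[[-0.2,-0.4,-0.1],0,1],[[-0.3,-0.5,0],0,1],[[-0.4,-0.6,0],0,1],[[-0.4,-0.6,0],0,1]]'; python3 -m inch '[[[-0.4,-0.6,0],0,1],[[-0.4,-0.6,0],0,1],[[-0.3,-0.5,0],0,1],[[-0.2,-0.35,0],0,1],[[-0.158,-0.243,0],0.4,1],[[0,0,0],0.8,1],[[0,0,0],1,1],[[0,0,0],1,1],[[0,0,0],1,1],[[0,0,0],1,1]]'; python3 -m inch '[[[0,0,0],1,1],[[0,0,0],1,1],[[0,0,0],1,1],[[0,0,0],1,1],[[0,0,0],1,1],[[0,0,0],1,1],[[0,0,0],1,1],[[0,0,0],1,1],[[0,0,0],1,1],[[0,0,0],1,1]]'; python3 - <<'E'
from h import *
go([587,-304,110],78.6)
E
```

```text
t: 60.9
eef_pos: [526.1, -154.1, 116.0]
tcp_rot: [3.141, 0.0, 2.961]
ft_force: [-0.1, 0.4, -1.6]
opening: 0.589
grip_force: 30.0
t: 62.15
eef_pos: [587.1, -303.6, 115.7]
tcp_rot: [3.141, -0.0, 2.503]
ft_force: [0.4, 1.1, -1.7]
opening: 0.586
grip_force: 30.0
t: 63.4
eef_pos: [587.1, -303.6, 115.7]
tcp_rot: [-3.141, -0.0, 1.63]
ft_force: [0.1, -0.4, -1.0]
opening: 0.586
grip_force: 30.0
t 63.4 pos [ 587.1 -303.6  115.7] yaw 93.4 rpy [-3.141 -0.     1.63 ] op 0.586 grip 30.0 F [ 0.1 -0.4 -1. ]
units total [-0.006 -0.002  0.095]
turn units 2.96 alt -33.04 j6 -0.64
units if turned first [-0.006 -0.001  0.095]
```

```bash
python3 -m inch '[[[0,0,0],1,1],[[0,0,0],1,1],[[0,0,0],0.96,1],[[0,0,0],0,1],[[0,0,0],0,1],[[0,0,0],0,1],[[0,0,0],0,1],[[0,0,0],0,1],[[0,0,0],0,1],[[0,0,0],0,1]]'; python3 - <<'E'
from h import *
go([587,-304,110],78.6)
w=shot("wrist","w7.png")
b=eyes.cut_out("rest",w); print(len(b), [ (x["score"],x["mask"].sum()) for x in b][:3])
m=mask("rest",w);cs=[c for c in cv2.findContours(m.astype(np.uint8),0,1)[0] if cv2.contourArea(c)>50];print([cv2.boundingRect(c) for c in cs]); print(rect(w,m,26))
m=mask("board",w);print(rect(w,m,130))
t=shot("top");print(rect(t,mask("rest",t),26))
E
```

```text
t: 64.65
eef_pos: [587.2, -304.0, 115.4]
tcp_rot: [3.142, -0.0, 1.376]
ft_force: [-1.1, -1.2, -0.5]
opening: 0.588
grip_force: 30.0
t 64.65 pos [ 587.2 -304.   115.4] yaw 78.83 rpy [ 3.142 -0.     1.376] op 0.588 grip 30.0 F [-1.1 -1.2 -0.5]
units total [-0.    -0.003  0.091]
turn units 0.05 alt -35.95 j6 -0.38
units if turned first [-0.    -0.003  0.091]
1 [(0.58, np.int64(314))]
[(336, 127, 9, 24), (225, 126, 6, 23)]
(array([ 649.3871 , -250.30678], dtype=float32), np.float32(19.703129), np.float32(7.0140805), np.float32(81.3315))
(array([ 597.64075, -255.9108 ], dtype=float32), np.float32(121.668976), np.float32(56.16967), np.float32(78.909134))Traceback (most recent call last):
  File "<stdin>", line 7, in <module>
  File "h.py", line 29, in rect
    c=max(cv2.findContours(m.astype(np.uint8),0,1)[0],key=cv2.contourArea)[:,0]
                           ^^^^^^^^
AttributeError: 'NoneType' object has no attribute 'astype'
```

View pics/w7.png

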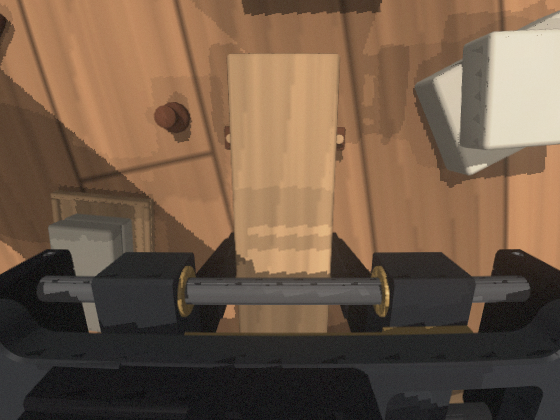

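The board (end row 54, cols 228–339) hangs over the rest. The near batten shows on both sides, at (138,228) and (138,341).

```bash
python3 - <<'E'
from h import *
w=shot("wrist")
st=env.state();R=Ro.from_euler("xyz",st["tcp_rot"]).as_matrix();p=np.array(st["eef_pos"])
m=mask("rest",w)
print("cols/rows",[cv2.boundingRect(c) for c in cv2.findContours(m.astype(np.uint8),0,1)[0]])
g=lambda q,z:(R.T@(onz(w,q,z)-p)).round(1)
for q in((126,225),(149.5,225),(127,345),(150.5,345),(138,225),(138,345)): print(q,g(q,26))
print("board end",g((54,228),130),g((54,339),130))
E
```

```text
cols/rows [(224, 127, 7, 23), (336, 126, 9, 25)]
(126, 225) [ 75.4 -48.8  89.4]
(149.5, 225) [ 55.4 -49.7  89.4]
(127, 345) [74.5 54.5 89.4]
(150.5, 345) [54.5 55.5 89.4]
(138, 225) [ 65.3 -49.3  89.4]
(138, 345) [65.3 55.  89.4]
board end [109.3 -25.9 -14.6] [109.3  28.5 -14.6]
```

```bash
python3 -m inch '[[[0,0.025,0.1],0.05,1],[[0,0,0.3],0,1],[[0,0,0.4],0,1],[[0,0,0.3],0,1],[[0,0,0.2],0,1],[[0,0,0.09],0,1],[[0,0,0.03],0,1],[[0,0,0.01],0,1],[[0,0,0],0,1],[[0,0,0],0,1]]';python3 -m inch '[[[0,0,0.01],0,1],[[0,0,0.01],0,1],[[0,0,0],0,1],[[0,0,0],0,1],[[0,0,0],0,1],[[0,0,0],0,1],[[0,0,0],0,1],[[0,0,0],0,1],[[0,0,0],0,1],[[0,0,0],0,1]]'
```

```text
t: 66.3
eef_pos: [588.8, -304.4, 30.0]
tcp_rot: [3.141, 0.0, 1.372]
ft_force: [-0.1, -0.4, -0.5]
opening: 0.587
grip_force: 30.0
t: 67.55
eef_pos: [588.6, -304.3, 28.4]
tcp_rot: [-3.142, -0.0, 1.372]
ft_force: [0.0, 0.5, -0.8]
opening: 0.582
grip_force: 30.0
```

```bash
python3 -m inch '[[[0,0,0.008],0,1],[[0,0,0.008],0,1],[[0,0,0],0,1],[[0,0,0],0,1],[[0,0,0],0,1],[[0,0,0],0,1],[[0,0,0],0,1],[[0,0,0],0,1],[[0,0,0],0,1],[[0,0,0],0,1]]'
```

```text
t: 68.8
eef_pos: [588.6, -304.3, 27.5]
tcp_rot: [3.142, -0.0, 1.372]
ft_force: [-1.5, 0.7, 3.3]
opening: 0.582
grip_force: 30.0
```

Contact. I release and rise.

```bash
python3 -m inch '[[[0,0,0],0,0.1],[[0,0,0],0,-0.2],[[0,0,0],0,-0.35],[[0,0,0],0,-0.5],[[0,0,0],0,-0.7],[[0,0,0],0,-0.9],[[0,0,0],0,-1],[[0,0,-0.1],0,-1],[[0,0,-0.4],0,-1],[[0,0,-0.5],0,-1]]'; python3 -m inch '[[[0,0,-0.6],0,-1],[[0,0,-0.6],0,-1],[[0,0,-0.3],0,-1],[[-0.3,0,0],0,-1],[[-0.5,0,0],0,-1],[[-0.6,0,0],0,-1],[[-0.4,0,0],0,-1],[[-0.2,0,0],0,-1],[[0,0,0],0,-1],[[0,0,0],0,-1]]'; python3 - <<'E'
from h import *
w,s,t=shot("wrist","w8.png"),shot("scene","s3.png"),shot("top","t3.png")
print(rect(w,mask("board",w),42))
for n,z,l in(("sheep",10,"bat"),("woman",50,"wheel")):
    V=[(p,mask(n,p)) for p in(s,t)];V=[v for v in V if v[1] is not None]
    print(n,fit(n,V,(386,319,10,-19) if n=="sheep" else (608,331,50,0),n=="woman"))
a=cv2.imread("pics/w8.png")[:260];b=cv2.imread("pics/s3.png")
c=cv2.resize(b[80:180,250:450],(560,280));cv2.imwrite("pics/c.png",np.vstack([a,c]))
E
```

```text
t: 70.05
eef_pos: [588.4, -304.2, 88.0]
tcp_rot: [-3.141, -0.0, 1.372]
ft_force: [0.3, 0.7, 0.3]
opening: 0.998
grip_force: 0.0
t: 71.3
eef_pos: [565.1, -421.1, 177.4]
tcp_rot: [-3.141, -0.0, 1.372]
ft_force: [-0.5, 0.0, 0.2]
opening: 1.001
grip_force: 0.0
(array([ 585.61993, -323.48297], dtype=float32), np.float32(180.658), np.float32(56.06861), np.float32(78.44559))
sheep (array([385.01196171, 315.80504989,  11.3906592 , -28.98882373]), np.float64(0.26931031872208344))
woman (array([606.59330247, 328.78049489,  50.85391304]), np.float64(0.16031390157483136))
```

View pics/c.png

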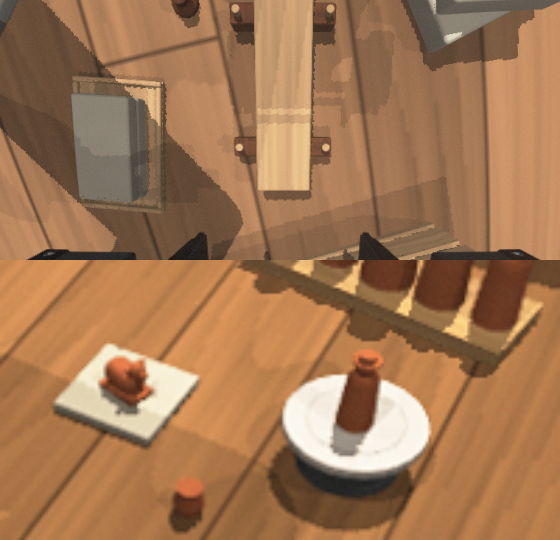

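The wrist view shows the board (cols 257–311) centred between the pegs (239, 326) on both battens, and the mould lying in the tray. The scene crop shows the woman upright mid-wheel (357,425) and the sheep upright mid-bat (127,382).

```bash
python3 -c "
from cell import env
print(env.job_done())"
```

```text
the job is handed in; nothing more can be done
None
```

I handed the job in at about 71 s. The woman stands on the wheel and the sheep on the bat, the mould lies flat in the tray, and the board lies across both battens between the pegs. All were placed in the order asked; on the way I set the mould down on clear bench to regrip it higher, so the fingers would clear the tray walls.

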